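# Put the mending threads back on the rack in order of shade

## Robot

A 7-joint arm with a two-finger parallel gripper is mounted at the origin on a cart in front of the work surface, level with it; the furniture and walls round the work are solid. World frame = base frame: x ahead of the robot, y to its left, z up, the work surface at z = 0. Lengths are in mm, angles in rad, forces in N, time in s.
With the tool pointing down it reaches from about 400 to 875 mm from the base axis. Payload 4.4 kg.
Tool frame: the origin (TCP) lies midway between the tips of the shut fingers; the grasp point (between the pads) lies 19 mm behind it; z points along the fingers, y is the line along which they close (so a half turn about z gives the same grasp; the last joint's range is limited). The gripper opens to 85 mm and grips with 20 to 120 N. Pads are 22 mm wide; open, the fingers measure 114 mm over their backs; the gripper's body (76 mm by 85 mm) begins 54 mm behind the grasp point. The pads swing forward as they close: fully open they stand 13 mm farther back than shut.
Start: joints at [1.099, 0.628, 0.038, 1.517, -0.027, 0.996, -0.02], TCP at [256.618, -597.214, 231.313] pointing down, gripper open.
Joint ranges: [-3.06, 3.06], [-0.37, 2.12], [-1.25, 1.32], [0.18, 2.47], [-1.1, 4.24], [0.23, 1.98], [-2.94, 2.94]. Speed limits (rad/s): [2.57, 2.57, 3.14, 3.14, 3.14, 3.14, 3.14].

## Interface

Orientations are given as [roll, pitch, yaw] about the fixed x, y, z axes, in that order (R = Rz(yaw) Ry(pitch) Rx(roll)).
In Python, from cell import telemetry, eyes, ctrl, finder gives the robot as it stands.
- The arm moves only by the tool move_arm, never from a script. Its argument "steps" is a list of rows, each a list of 7 numbers: the turn, a rotation vector about the world's x, y, z in degrees, then the shift along the world's x, y, z in m, then the finger opening in m, from 0 to 0.0854. A call has 1 to 5 rows; each row shifts and turns the commanded pose from where the row before left it; what a row does not reach is not made up. A row lasts 1/10 s, in which the tool goes at most 50 mm and 8.59 degrees, less where a joint would pass 70% of its speed; a pose out of reach is approached as far as the arm can. A call with a gripper value outside its range is refused whole. The fingers move at their own pace and stop on an object; the grip force is fixed at half the most. Time passes only in rows, so rows that do not move let the fingers close. It gives the time, the measured TCP pose, the force, the opening and the grip force at its end, in the units of the state.
- telemetry.read_state(): the state, without advancing time (a new reading comes with each control period).
- eyes.get_image(name): name is "side" or "top" or "wrist"; returns (picture, depth): 384x512x3 uint8, blue, green, red; 384x512 float32, mm along the optical axis (not along the pixel's ray), 0 where there is no reading.
- eyes.calibration(name): a dict with "fx", "fy", "cx", "cy" (pixels), "distortion" ([k1, k2, p1, p2, k3] as OpenCV has them; the pictures are not rectified), "position" and "attitude" of the camera in the world. Camera axes: x right, y down, z forward; pixel columns grow to the right and rows downward; lengths in mm; the calibration is good to about 2 mm. A picture is of the moment at which its call begins: read the wrist's pose just before it. calibration takes no time and is no camera call; for the wrist camera it gives the pose at the moment of the call.
- ctrl.finish_job(): hands the job in; it is judged then, once.
Trained networks look in the newest picture that a camera, given by its name, has taken for a name from the list of things; names that differ only in an ending like _2 or _b are one class to them, and where a whole thing is asked for, a point or a joint stands for the part that bears it (a point fixed in the world has none). Each returns a list of dicts, best first, with "confidence" (0 to 1); they miss things now and then, are a little off and sometimes report something else, mostly with a low value. They report only what shows in the picture. A call takes as long as a camera call. They do not tell look-alikes from the thing itself.
- finder.boxes_of(camera, name): "location" ([x, y, z] in mm, in the coordinates of the camera as it stood for that picture, good to about 4 mm: the middle of the surface that is visible of it).
- finder.cut_out(camera, name): "mask" (384x512 bool, what is visible of it).
- finder.pinpoint(camera, name): "location" ([x, y, z] in mm, in the coordinates of the camera as it stood for that picture, good to about 4 mm: a listed point, or the origin of a listed thing).
The state is a dict: "clock": time; "qpos": joint angles; "qd": joint speeds; "tau": joint torques, N m; "eef_pos": TCP position; "tool_rot": TCP orientation; "force": force on the tool from outside, world axes, zero at the start; "torque": the same for the moment, N m; "width": finger opening in mm; "gripper_force": force on a finger pad.
Only numpy, scipy, OpenCV 4.12 (cv2) and the standard library are available. Lean on these libraries where they do the work, as an engineer would, in place of code of your own. Each camera call takes 0.05 s, during which the arm holds its last target. There are 200 camera calls.

## Task

The white and the black thread already stand at the two ends of the thread rack, where they stay. Put the four blue tubes of thread upright and all the way down on the four free pins between them, so that the row goes evenly from light to dark, the palest blue next to the white and the navy next to the black.

Things in the scene. Friction and masses are not known exactly. Their poses are not given: they have to be found in the camera images.
- thread_pale_mid (a point): Centre, half-way up, of the loose tube of thread, very pale blue, the lightest of the four; stands upright on the worktop at the start (tube: upright cylinder 46 mm in diameter, 92 mm tall (thread up to 84 mm, above it a 31 mm collar of the plastic core), open right through with a 26 mm bore, 0.11 kg). The underside is 46 mm below this point; the z axis is the tube's axis.
- thread_sky_mid (a point): Centre, half-way up, of the loose tube of thread, medium sky blue, the second lightest; stands upright on the worktop at the start (tube: upright cylinder 46 mm in diameter, 92 mm tall (thread up to 84 mm, above it a 31 mm collar of the plastic core), open right through with a 26 mm bore, 0.11 kg). The underside is 46 mm below this point; the z axis is the tube's axis.
- thread_royal_mid (a point): Centre, half-way up, of the loose tube of thread, strong royal blue, the second darkest; stands upright on the worktop at the start (tube: upright cylinder 46 mm in diameter, 92 mm tall (thread up to 84 mm, above it a 31 mm collar of the plastic core), open right through with a 26 mm bore, 0.11 kg). The underside is 46 mm below this point; the z axis is the tube's axis.
- thread_navy_mid (a point): Centre, half-way up, of the loose tube of thread, very dark navy blue, the darkest of the four; stands upright on the worktop at the start (tube: upright cylinder 46 mm in diameter, 92 mm tall (thread up to 84 mm, above it a 31 mm collar of the plastic core), open right through with a 26 mm bore, 0.11 kg). The underside is 46 mm below this point; the z axis is the tube's axis.
- thread_white_mid (a point): Centre, half-way up, of the tube of white thread, which already stands on the pin at one end of the rack (which end varies) and stays there; same size as the others. Its z axis is the tube's axis.
- thread_black_mid (a point): Centre, half-way up, of the tube of black thread, which already stands on the pin at one end of the rack (which end varies) and stays there; same size as the others. Its z axis is the tube's axis.
- pin_a: First of the four free pins, a, b, c, d in a straight row 68 mm apart on a fixed wooden rack 18 mm thick. Steel pin 8 mm in diameter, rounded tip 62 mm above the rack's top; grey centring cone at its foot, 18 mm wide, 28 mm high. Origin: on the pin's axis at the rack's top, where a tube's underside comes to rest; z up, y along the row (d to a).
- pin_b: Free pin like pin_a, between a and c. The rack is 412 mm long (along y) and 84 mm deep. Origin: on the pin's axis at the rack's top, where a tube's underside comes to rest; z up, y along the row (d to a).
- pin_c: Free pin like pin_a, between b and d. Origin: on the pin's axis at the rack's top, where a tube's underside comes to rest; z up, y along the row (d to a).
- pin_d: Last free pin, like pin_a. Beyond a and beyond d, 68 mm further on, the rack's two end pins carry the white and the black tube. Origin: on the pin's axis at the rack's top, where a tube's underside comes to rest; z up, y along the row (d to a).
Things that resemble listed ones, but are neither listed nor needed, are in the scene too. What is shaped like the part that bears thread_sky_mid but pink is not meant. What is shaped like the part that bears thread_royal_mid but pink is not meant.

How it is judged:
By the outcome, as a careful person would: the job done as asked, in the order asked, and still so for the second after the job is handed in, with the robot touching nothing.
It also fails if it takes over 109 s, if anything falls off the work surface, if the arm or the gripper's body presses on something with over 40 N, if the wrist force passes 120 N, or if a joint passes its speed limit or range.

## Working session

There is one attempt and no reset: what is moved stays moved. The work goes in short steps, Python scripts to look and compute and a tool call to move; the robot and the scene stay as the last step left them, time stands still between calls to the robot, and variables do not carry over. Pictures are saved under pics/ and viewed, at most 14 in all, crops included, and the job is handed in when it is done.

Besides the shell and the picture viewer there is one more tool, called after "Emit:" as name(argument=value, ...), one argument or row to a line, values as JSON. move_arm: Moves the arm, as the interface text tells. Its arguments: {"type":"object","properties":{"steps":{"type":"array"}},"required":["steps"]}

```bash
ls; mkdir -p pics; cat > h.py <<'E'
from cell import telemetry, eyes, ctrl, finder
import numpy as np, cv2
from scipy.spatial.transform import Rotation as R
def pose(c):
    k=eyes.calibration(c); a=np.array(k["attitude"],float)
    M=a if a.shape==(3,3) else R.from_euler('xyz',a).as_matrix()
    return M,np.array(k["position"],float)
def world(c,p):
    M,t=pose(c); return M@np.array(p)+t
E
python3 - <<'E'
from h import *
for c in("top","side"):
    im,d=eyes.get_image(c); cv2.imwrite(f"pics/{c}0.png",im); print(eyes.calibration(c))
    for n in["thread_pale_mid","thread_sky_mid","thread_royal_mid","thread_navy_mid","thread_white_mid","thread_black_mid","pin_a","pin_b","pin_c","pin_d"]:
        for r in finder.pinpoint(c,n)[:4]: print(c,n,round(r["confidence"],2),world(c,r["location"]).round(0))
s=telemetry.read_state();print(s)
E
```

```text
pics
{'fx': 493.0393753483045, 'fy': 493.0393753483045, 'cx': 250.8646213865924, 'cy': 190.5531290086957, 'distortion': array([-0.026663,  0.      ,  0.      ,  0.      ,  0.      ]), 'position': array([ 499.14225895,   -6.38840256, 1196.7942317 ]), 'attitude': array([-3.08089793e+00,  6.03674384e-04, -1.54917431e+00])}
top thread_pale_mid 0.77 [ 467. -256.   49.]
top thread_sky_mid 0.66 [ 418. -157.   45.]
top thread_sky_mid 0.64 [496. -98.  43.]
top thread_royal_mid 0.69 [479.  46.  45.]
top thread_royal_mid 0.58 [491. 131.  46.]
top thread_navy_mid 0.64 [474. 269.  44.]
top thread_white_mid 0.71 [603. 204.  66.]
top thread_black_mid 0.6 [ 600. -137.   69.]
top thread_black_mid 0.59 [ 465. -256.   51.]
top pin_a 0.81 [602.  64.  20.]
top pin_a 0.8 [597.  -2.  14.]
top pin_a 0.67 [601. -67.  17.]
top pin_a 0.64 [602. 132.  15.]
top pin_b 0.81 [602.  64.  20.]
top pin_b 0.8 [597.  -2.  14.]
top pin_b 0.67 [601. -67.  17.]
top pin_b 0.64 [602. 132.  15.]
top pin_c 0.81 [602.  64.  20.]
top pin_c 0.8 [597.  -2.  14.]
top pin_c 0.67 [601. -67.  17.]
top pin_c 0.64 [602. 132.  15.]
top p
[... 1454 characters left out ...]
 'qpos': array([ 1.0992158 ,  0.62839936,  0.03848161,  1.51740969, -0.02702617,
        0.9962806 , -0.02001426]), 'qd': array([-6.41245064e-04, -8.51202777e-05,  8.37138712e-04, -1.79946498e-03,
        1.68194911e-03,  1.19349269e-03, -2.51582108e-03]), 'tau': array([ 2.62886169e-04, -5.63287246e+01,  1.22521643e+00, -1.93786883e+01,
        1.07090740e-02,  1.60458287e-03,  9.27121334e-06]), 'eef_pos': array([ 256.62603738, -597.2120501 ,  231.31038557]), 'tool_rot': array([ 3.14157326e+00, -6.93885157e-05,  4.05741700e-01]), 'force': array([-0.74732703, -0.12513032,  0.01680767]), 'torque': array([-0.01710712,  0.02051498,  0.05041508]), 'gripper_force': 0.0, 'width': 85.20097662372366}
```

View pics/top0.png

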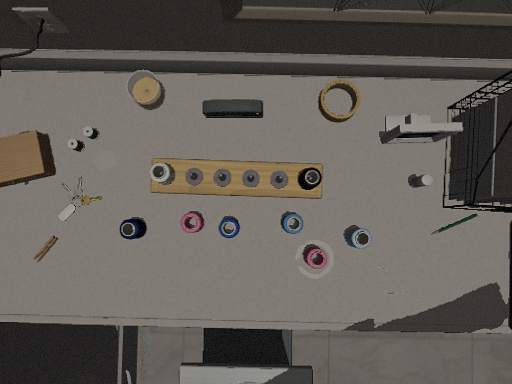

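View pics/side0.png

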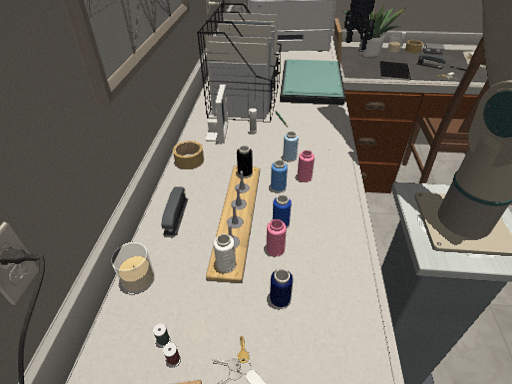

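The top picture shows the rack with white at (160,173) and black at (311,178), and free pins at (193..279,177). The blue tubes are navy (131,229), royal (229,227), sky (292,223) and pale (361,238). The pink tubes at (192,222) and (317,259) are decoys. The side picture agrees, so from the white end the order on the pins is pale, sky, royal, navy. Next I refine the centres from depth.

```bash
cat >> h.py <<'E'
EST=dict(pale=(466,-255),sky=(495,-100),royal=(480,48),navy=(475,271),white=(602,203),black=(598,-137))
def cloud(c):
    im,d=eyes.get_image(c); k=eyes.calibration(c)
    K=np.array([[k["fx"],0,k["cx"]],[0,k["fy"],k["cy"]],[0,0,1]])
    v,u=np.nonzero(d>0)
    n=cv2.undistortPoints(np.stack([u,v],1).astype(np.float32)[:,None],K,np.array(k["distortion"]))[:,0]
    z=d[v,u]; M,t=pose(c)
    return im,np.c_[n*z[:,None],z]@M.T+t
def centre(P,xy,zlo,zhi,r=34):
    q=P[(np.hypot(P[:,0]-xy[0],P[:,1]-xy[1])<r)&(P[:,2]>zlo)&(P[:,2]<zhi)]
    return cv2.minEnclosingCircle(q[:,:2].astype(np.float32)),q[:,:2].mean(0).round(1),len(q),q[:,2].max().round(0) 
E
python3 - <<'E'
from h import *
im,P=cloud("top")
for n,xy in EST.items():
    o=18 if n in("white","black") else 0
    print(n,centre(P,xy,70+o,100+o),centre(P,xy,87+o,100+o,20)[1])
for y in(132,65,-2,-68):
    print(y,centre(P,(600,y),50,90,20)[1:])
E
```

```text
pale (((464.9931640625, -254.76402282714844), 23.416501998901367), array([ 464.8, -252.8]), 266, np.float64(98.0)) [ 465.6 -254.2]
sky (((495.2383728027344, -99.90708923339844), 22.99151039123535), array([495.2, -99.4]), 231, np.float64(98.0)) [ 494.9 -100.7]
royal (((482.0111083984375, 45.673866271972656), 23.038036346435547), array([482.2,  45.3]), 220, np.float64(96.0)) [481.6  47.8]
navy (((474.9070129394531, 267.7658386230469), 22.941871643066406), array([475. , 265.8]), 265, np.float64(97.0)) [474.6 268.1]
white (((603.168701171875, 202.50843811035156), 23.097923278808594), array([602.5, 200.8]), 258, np.float64(117.0)) [602.1 203.8]
black (((598.5272827148438, -137.41363525390625), 23.127513885498047), array([ 597.8, -136.4]), 245, np.float64(117.0)) [ 598.7 -137.3]
132 (array([601.7, 133.4]), 15, np.float64(83.0))
65 (array([600.4,  66.1]), 13, np.float64(82.0))
-2 (array([599.3,  -1.6]), 12, np.float64(84.0))
-68 (array([598.8, -69.1]), 12, np.float64(84.0))
```

Emit:
move_arm(
  steps=[
    [0, 0, 8.34, 0.025, 0.04, 0, 0.085],
    [0, 0, 8.34, 0.025, 0.04, 0, 0.085],
    [0, 0, 8.34, 0.025, 0.04, 0, 0.085],
    [0, 0, 8.34, 0.025, 0.04, 0, 0.085],
    [0, 0, 8.34, 0.025, 0.04, 0, 0.085],
  ],
)

```text
clock: 1.65
eef_pos: [382.4, -395.7, 231.6]
tool_rot: [3.141, 0.0, 1.139]
force: [0.7, 0.2, 0.5]
width: 85.0
gripper_force: 0.0
```

Emit:
move_arm(
  steps=[
    [0, 0, 8.35, 0.027, 0.045, 0, 0.085],
    [0, 0, 8.35, 0.027, 0.045, 0, 0.085],
    [0, 0, 8.35, 0.027, 0.045, 0, 0.085],
    [0, 0, 0, 0.002, 0.0075, -0.04, 0.085],
    [0, 0, 0, 0, 0, 0, 0.085],
  ],
)

```text
clock: 2.15
eef_pos: [459.3, -257.5, 188.4]
tool_rot: [-3.136, -0.004, 1.576]
force: [-2.1, 0.1, -0.0]
width: 85.4
gripper_force: 0.0
```

Emit:
move_arm(
  steps=[
    [0, 0, 0, 0, 0, 0, 0.085],
    [0, 0, 0, 0, 0, 0, 0.085],
  ],
)

```text
clock: 2.35
eef_pos: [460.9, -263.0, 192.4]
tool_rot: [3.14, 0.002, 1.568]
force: [0.2, 0.3, -0.1]
width: 85.0
gripper_force: 0.0
```

```bash
python3 - <<'E'
from h import *
im,P=cloud("wrist"); cv2.imwrite("pics/w1.png",im)
print(centre(P,(465,-254.5),70,100),telemetry.read_state()["eef_pos"])
E
```

```text
(((463.3252258300781, -254.07098388671875), 23.11574363708496), array([ 463.3, -252.1]), 1513, np.float64(93.0)) [ 460.95331079 -262.9978151   192.53025974]
```

View pics/w1.png

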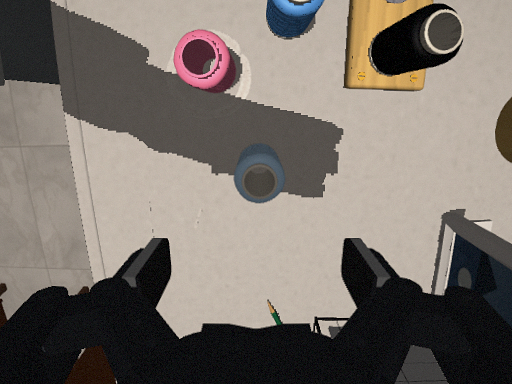

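The wrist view shows the pale tube at (259,180) between the fingers, which agrees with the top estimate. I descend and grip.

Emit:
move_arm(
  steps=[
    [0, 0, 0, 0.003, 0.0085, -0.02, 0.085],
    [0, 0, 0, 0, 0, -0.035, 0.085],
    [0, 0, 0, 0, 0, -0.035, 0.085],
    [0, 0, 0, 0, 0, -0.035, 0.085],
    [0, 0, 0, 0, 0, -0.025, 0.085],
  ],
)

```text
clock: 2.9
eef_pos: [463.5, -254.1, 40.4]
tool_rot: [3.141, 0.001, 1.568]
force: [-0.9, 1.0, -0.2]
width: 84.8
gripper_force: 0.0
```

Emit:
move_arm(
  steps=[
    [0, 0, 0, 0, 0, 0, 0.085],
    [0, 0, 0, 0, 0, 0, 0.03],
    [0, 0, 0, 0, 0, 0, 0.03],
    [0, 0, 0, 0, 0, 0, 0.03],
    [0, 0, 0, 0, 0, 0, 0.03],
  ],
)

```text
clock: 3.4
eef_pos: [464.9, -253.5, 43.3]
tool_rot: [3.139, 0.002, 1.57]
force: [-0.8, 0.8, 6.4]
width: 44.9
gripper_force: 60.3
```

Emit:
move_arm(
  steps=[
    [0, 0, 0, 0, 0, 0.03, 0.03],
    [0, 0, 0, 0, 0, 0.04, 0.03],
    [0, 0, 0, 0, 0, 0.04, 0.03],
    [0, 0, 0, 0, 0, 0.03, 0.03],
    [0, 0, 0, 0.006, 0.018, 0, 0.03],
  ],
)

```text
clock: 3.9
eef_pos: [471.7, -238.6, 186.6]
tool_rot: [3.133, 0.006, 1.566]
force: [1.0, 0.3, -1.8]
width: 45.2
gripper_force: 61.9
```

Emit:
move_arm(
  steps=[
    [0, 0, 0, 0.013, 0.037, 0, 0.03],
    [0, 0, 0, 0.013, 0.037, 0, 0.03],
    [0, 0, 0, 0.013, 0.037, 0, 0.03],
    [0, 0, 0, 0.013, 0.037, 0, 0.03],
    [0, 0, 0, 0.013, 0.037, 0, 0.03],
  ],
)

```text
clock: 4.4
eef_pos: [535.3, -48.2, 182.5]
tool_rot: [3.14, 0.0, 1.571]
force: [1.5, -0.4, -1.6]
width: 45.4
gripper_force: 61.8
```

Emit:
move_arm(
  steps=[
    [0, 0, 0, 0.013, 0.037, 0, 0.03],
    [0, 0, 0, 0.013, 0.037, 0, 0.03],
    [0, 0, 0, 0.013, 0.037, 0, 0.03],
    [0, 0, 0, 0.013, 0.037, 0, 0.03],
    [0, 0, 0, 0.013, 0.037, 0, 0.03],
  ],
)

```text
clock: 4.9
eef_pos: [600.2, 136.8, 182.5]
tool_rot: [3.14, -0.0, 1.571]
force: [0.5, -0.4, -1.3]
width: 44.8
gripper_force: 61.8
```

Emit:
move_arm(
  steps=[
    [0, 0, 0, 0, 0, 0, 0.03],
    [0, 0, 0, 0, 0, 0, 0.03],
    [0, 0, 0, 0, 0, 0, 0.03],
  ],
)

```text
clock: 5.2
eef_pos: [599.5, 133.7, 181.7]
tool_rot: [-3.142, 0.001, 1.569]
force: [-0.1, -0.0, -1.3]
width: 44.8
gripper_force: 61.8
```

```bash
python3 - <<'E'
from h import *
im,P=cloud("side"); cv2.imwrite("pics/s1.png",im[100:340,130:380])
im,P=cloud("wrist"); cv2.imwrite("pics/w2.png",im)
s=telemetry.read_state();print(s["eef_pos"],s["tool_rot"],s["width"])
E
```

```text
[599.67180795 133.41932175 181.62339875] [3.14156403e+00 1.07982702e-03 1.56844442e+00] 44.79093486955363
```

View pics/w2.png

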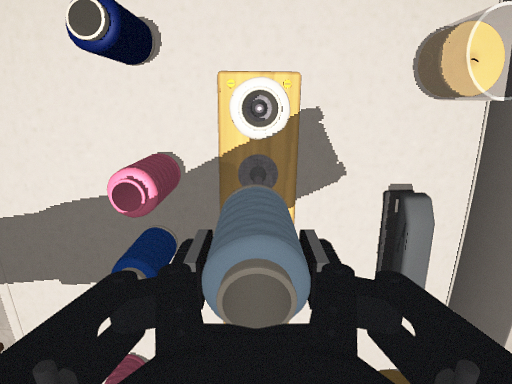

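The wrist view shows the tube held upright at (256,260), with the foot of pin a at (258,172) just ahead of it. I lower.

Emit:
move_arm(
  steps=[
    [0, 0, 0, 0.002, 0.0005, -0.03, 0.03],
    [0, 0, 0, 0, 0, -0.025, 0.03],
    [0, 0, 0, 0, 0, -0.02, 0.03],
    [0, 0, 0, 0, 0, -0.015, 0.03],
    [0, 0, 0, 0, 0, 0, 0.03],
  ],
)

```text
clock: 5.8
eef_pos: [600.4, 134.5, 89.4]
tool_rot: [-3.138, 0.001, 1.57]
force: [-0.4, 0.5, -1.8]
width: 44.9
gripper_force: 61.8
```

Emit:
move_arm(
  steps=[
    [0, 0, 0, 0, 0, -0.01, 0.03],
    [0, 0, 0, 0, 0, -0.01, 0.03],
    [0, 0, 0, 0, 0, -0.007, 0.03],
    [0, 0, 0, 0, 0, 0, 0.03],
  ],
)

```text
clock: 6.2
eef_pos: [601.1, 135.7, 63.3]
tool_rot: [-3.14, 0.001, 1.571]
force: [-0.2, -0.7, -0.7]
width: 44.9
gripper_force: 61.8
```

Emit:
move_arm(
  steps=[
    [0, 0, 0, 0, 0, -0.002, 0.03],
    [0, 0, 0, 0, 0, 0, 0.085],
    [0, 0, 0, 0, 0, 0, 0.085],
    [0, 0, 0, 0, 0, 0, 0.085],
    [0, 0, 0, 0, 0, 0, 0.085],
  ],
)

```text
clock: 6.7
eef_pos: [602.0, 136.0, 62.7]
tool_rot: [3.141, -0.0, 1.571]
force: [-0.2, -0.2, 0.0]
width: 84.7
gripper_force: 0.0
```

Emit:
move_arm(
  steps=[
    [0, 0, 0, 0, 0, 0.025, 0.085],
    [0, 0, 0, 0, 0, 0.04, 0.085],
    [0, 0, 0, 0, 0, 0.04, 0.085],
    [0, 0, 0, 0, 0, 0.025, 0.085],
    [0, 0, 0, 0, 0, 0, 0.085],
  ],
)

```text
clock: 7.2
eef_pos: [604.5, 136.8, 196.8]
tool_rot: [3.133, -0.002, 1.571]
force: [0.1, 0.9, -0.1]
width: 84.9
gripper_force: 0.0
```

```bash
python3 - <<'E'
from h import *
im,P=cloud("side"); cv2.imwrite("pics/s2.png",cv2.resize(im[100:340,130:380],None,fx=2,fy=2))
im,P=cloud("wrist")
print(centre(P,(602,134),80,125))
print(centre(P,(482,46.5),70,100))
s=telemetry.read_state();print(s["eef_pos"],s["tool_rot"],s["width"])
E
```

```text
(((598.6181030273438, 135.14138793945312), 23.158334732055664), array([598.7, 137.9]), 1887, np.float64(109.0))
(((466.87420654296875, 56.45072555541992), 16.14005470275879), array([467.7,  60.7]), 171, np.float64(83.0))
[601.82860101 135.8108593  192.74952125] [ 3.14065796e+00 -8.37955833e-05  1.57069022e+00] 84.90215805821259
```

View pics/s2.png

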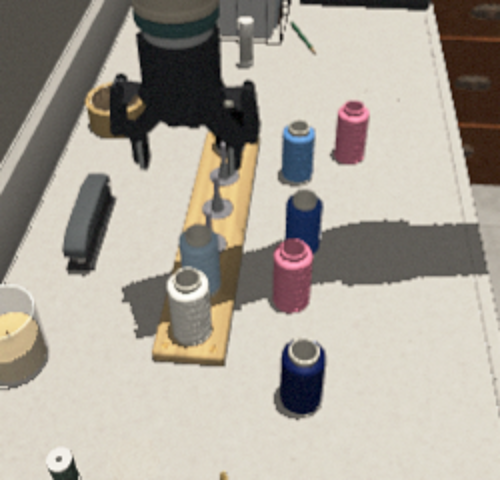

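The side picture shows the pale tube seated next to white at about (200,260). Its top is at 109 mm, so it is all the way down. Next is sky.

Emit:
move_arm(
  steps=[
    [0, 0, 0, -0.018, -0.039, 0, 0.085],
    [0, 0, 0, -0.018, -0.039, 0, 0.085],
    [0, 0, 0, -0.018, -0.039, 0, 0.085],
    [0, 0, 0, -0.018, -0.039, 0, 0.085],
    [0, 0, 0, -0.018, -0.039, 0, 0.085],
  ],
)

```text
clock: 7.8
eef_pos: [509.7, -60.5, 190.8]
tool_rot: [-3.138, -0.0, 1.571]
force: [0.8, 0.4, 0.2]
width: 85.0
gripper_force: 0.0
```

Emit:
move_arm(
  steps=[
    [0, 0, 0, -0.017, -0.04, 0, 0.085],
    [0, 0, 0, 0, 0, 0, 0.085],
    [0, 0, 0, 0, 0, 0, 0.085],
    [0, 0, 0, 0, 0, 0, 0.085],
  ],
)

```text
clock: 8.2
eef_pos: [494.8, -97.9, 191.6]
tool_rot: [-3.141, -0.001, 1.572]
force: [0.0, 0.7, 0.9]
width: 85.0
gripper_force: 0.0
```

```bash
python3 - <<'E'
from h import *
im,P=cloud("wrist")
print(centre(P,(495,-100),70,100))
s=telemetry.read_state();print(s["eef_pos"],s["tool_rot"],s["width"])
E
```

```text
(((493.7815246582031, -98.7264404296875), 23.096771240234375), array([494. , -96.5]), 1549, np.float64(93.0))
[495.01682537 -97.51492662 191.7367554 ] [-3.14092727e+00 -1.14967794e-03  1.57304423e+00] 84.95271711683824
```

Emit:
move_arm(
  steps=[
    [0, 0, 0, 0, -0.0015, -0.02, 0.085],
    [0, 0, 0, 0, 0, -0.035, 0.085],
    [0, 0, 0, 0, 0, -0.035, 0.085],
    [0, 0, 0, 0, 0, -0.035, 0.085],
    [0, 0, 0, 0, 0, -0.025, 0.085],
  ],
)

```text
clock: 8.75
eef_pos: [494.4, -98.6, 40.1]
tool_rot: [-3.14, -0.001, 1.574]
force: [-0.7, 0.1, 0.5]
width: 85.2
gripper_force: 0.0
```

Emit:
move_arm(
  steps=[
    [0, 0, 0, 0, 0, 0, 0.085],
    [0, 0, 0, 0, 0, 0, 0.03],
    [0, 0, 0, 0, 0, 0, 0.03],
    [0, 0, 0, 0, 0, 0, 0.03],
    [0, 0, 0, 0, 0, 0, 0.03],
  ],
)

```text
clock: 9.25
eef_pos: [495.8, -100.5, 44.0]
tool_rot: [3.139, 0.0, 1.571]
force: [-0.9, 1.0, 5.7]
width: 45.4
gripper_force: 60.3
```

Emit:
move_arm(
  steps=[
    [0, 0, 0, 0, 0, 0.03, 0.03],
    [0, 0, 0, 0, 0, 0.04, 0.03],
    [0, 0, 0, 0, 0, 0.04, 0.03],
    [0, 0, 0, 0, 0, 0.03, 0.03],
    [0, 0, 0, 0.01, 0.016, 0, 0.03],
  ],
)

```text
clock: 9.75
eef_pos: [506.4, -87.5, 187.2]
tool_rot: [3.134, 0.003, 1.566]
force: [0.8, 0.2, -1.5]
width: 45.0
gripper_force: 61.7
```

Emit:
move_arm(
  steps=[
    [0, 0, 0, 0.024, 0.0375, 0, 0.03],
    [0, 0, 0, 0.024, 0.0375, 0, 0.03],
    [0, 0, 0, 0.024, 0.0375, 0, 0.03],
    [0, 0, 0, 0.024, 0.0375, 0, 0.03],
    [0, 0, 0, 0, 0, 0, 0.03],
  ],
)

```text
clock: 10.25
eef_pos: [603.6, 74.1, 183.6]
tool_rot: [3.136, -0.007, 1.579]
force: [-0.1, 0.2, -1.7]
width: 45.7
gripper_force: 61.8
```

Emit:
move_arm(
  steps=[
    [0, 0, 0, 0, 0, 0, 0.03],
    [0, 0, 0, 0, 0, 0, 0.03],
    [0, 0, 0, 0, 0, 0, 0.03],
  ],
)

```text
clock: 10.55
eef_pos: [600.3, 63.5, 182.6]
tool_rot: [-3.141, 0.001, 1.569]
force: [0.5, -0.2, -1.6]
width: 45.6
gripper_force: 61.8
```

Emit:
move_arm(
  steps=[
    [0, 0, 0, 0.001, 0.0025, -0.03, 0.03],
    [0, 0, 0, 0, 0, -0.025, 0.03],
    [0, 0, 0, 0, 0, -0.02, 0.03],
    [0, 0, 0, 0, 0, -0.015, 0.03],
    [0, 0, 0, 0, 0, 0, 0.03],
  ],
)

```text
clock: 11.05
eef_pos: [600.2, 66.6, 90.5]
tool_rot: [-3.138, 0.001, 1.57]
force: [0.7, -0.6, -1.9]
width: 45.1
gripper_force: 61.8
```

Emit:
move_arm(
  steps=[
    [0, 0, 0, 0, 0, -0.01, 0.03],
    [0, 0, 0, 0, 0, -0.01, 0.03],
    [0, 0, 0, 0, 0, -0.007, 0.03],
    [0, 0, 0, 0, 0, 0, 0.03],
    [0, 0, 0, 0, 0, -0.002, 0.03],
  ],
)

```text
clock: 11.55
eef_pos: [602.1, 68.0, 63.5]
tool_rot: [3.141, -0.0, 1.571]
force: [1.2, -0.6, -1.1]
width: 45.9
gripper_force: 61.8
```

Emit:
move_arm(
  steps=[
    [0, 0, 0, 0, 0, 0, 0.085],
    [0, 0, 0, 0, 0, 0, 0.085],
    [0, 0, 0, 0, 0, 0, 0.085],
    [0, 0, 0, 0, 0, 0, 0.085],
  ],
)

```text
clock: 11.95
eef_pos: [602.0, 67.9, 63.6]
tool_rot: [3.141, -0.0, 1.571]
force: [0.8, -0.2, -0.0]
width: 85.0
gripper_force: 0.0
```

Emit:
move_arm(
  steps=[
    [0, 0, 0, 0, 0, 0.025, 0.085],
    [0, 0, 0, 0, 0, 0.04, 0.085],
    [0, 0, 0, 0, 0, 0.04, 0.085],
    [0, 0, 0, 0, 0, 0.025, 0.085],
    [0, 0, 0, 0, 0, 0, 0.085],
  ],
)

```text
clock: 12.45
eef_pos: [604.5, 68.5, 197.7]
tool_rot: [3.133, -0.001, 1.571]
force: [0.1, -0.4, -0.0]
width: 85.2
gripper_force: 0.0
```

Emit:
move_arm(
  steps=[
    [0, 0, 0, -0.03, -0.005, 0, 0.085],
    [0, 0, 0, -0.03, -0.005, 0, 0.085],
    [0, 0, 0, -0.03, -0.005, 0, 0.085],
    [0, 0, 0, -0.03, -0.005, 0, 0.085],
    [0, 0, 0, 0, 0, 0, 0.085],
  ],
)

```text
clock: 12.95
eef_pos: [476.5, 46.6, 192.4]
tool_rot: [-3.135, 0.002, 1.571]
force: [-0.2, 0.0, -0.8]
width: 84.7
gripper_force: 0.0
```

Emit:
move_arm(
  steps=[
    [0, 0, 0, 0, 0, 0, 0.085],
    [0, 0, 0, 0, 0, 0, 0.085],
  ],
)

```text
clock: 13.15
eef_pos: [482.8, 48.1, 193.2]
tool_rot: [3.141, -0.0, 1.571]
force: [0.5, -0.6, -0.5]
width: 84.7
gripper_force: 0.0
```

```bash
python3 - <<'E'
from h import *
im,P=cloud("wrist")
print(centre(P,(482,46.5),70,100))
s=telemetry.read_state();print(s["eef_pos"],s["tool_rot"],s["width"])
im,P=cloud("side"); print(centre(P,(601,67),80,125,30),centre(P,(602,135),80,125,30))
E
```

```text
(((480.3588562011719, 46.469669342041016), 22.971223831176758), array([480.4,  48.9]), 1526, np.float64(93.0))
[482.85080807  48.1667981  193.13601724] [ 3.14081421e+00 -4.46970493e-04  1.57078216e+00] 84.95026567906012
(((597.8385620117188, 72.21905517578125), 23.601009368896484), array([598.1,  77.2]), 291, np.float64(111.0)) (((599.7547607421875, 137.82554626464844), 22.7989559173584), array([598.5, 142.9]), 326, np.float64(112.0))
```

Emit:
move_arm(
  steps=[
    [0, 0, 0, -0.001, -0.0015, -0.02, 0.085],
    [0, 0, 0, 0, 0, -0.035, 0.085],
    [0, 0, 0, 0, 0, -0.035, 0.085],
    [0, 0, 0, 0, 0, -0.035, 0.085],
    [0, 0, 0, 0, 0, -0.026, 0.085],
  ],
)

```text
clock: 13.75
eef_pos: [480.8, 46.5, 40.1]
tool_rot: [-3.141, -0.0, 1.571]
force: [-0.2, -0.3, 0.9]
width: 84.7
gripper_force: 0.0
```

Emit:
move_arm(
  steps=[
    [0, 0, 0, 0, 0, 0, 0.085],
    [0, 0, 0, 0, 0, 0, 0.03],
    [0, 0, 0, 0, 0, 0, 0.03],
    [0, 0, 0, 0, 0, 0, 0.03],
    [0, 0, 0, 0, 0, 0, 0.03],
  ],
)

```text
clock: 14.25
eef_pos: [482.0, 46.5, 43.8]
tool_rot: [3.139, -0.0, 1.57]
force: [-0.5, -0.2, 7.1]
width: 44.3
gripper_force: 60.9
```

Emit:
move_arm(
  steps=[
    [0, 0, 0, 0, 0, 0.03, 0.03],
    [0, 0, 0, 0, 0, 0.04, 0.03],
    [0, 0, 0, 0, 0, 0.04, 0.03],
    [0, 0, 0, 0, 0, 0.03, 0.03],
    [0, 0, 0, 0, 0, 0, 0.03],
  ],
)

```text
clock: 14.75
eef_pos: [483.7, 46.8, 186.8]
tool_rot: [3.132, -0.001, 1.57]
force: [0.0, 0.0, -1.5]
width: 44.1
gripper_force: 61.5
```

Emit:
move_arm(
  steps=[
    [0, 0, 0, 0.0295, -0.012, 0, 0.03],
    [0, 0, 0, 0.0295, -0.012, 0, 0.03],
    [0, 0, 0, 0.0295, -0.012, 0, 0.03],
    [0, 0, 0, 0.0295, -0.012, 0, 0.03],
    [0, 0, 0, 0, 0, 0, 0.03],
  ],
)

```text
clock: 15.25
eef_pos: [602.1, -4.5, 181.5]
tool_rot: [3.139, 0.001, 1.567]
force: [-0.6, -0.2, -1.8]
width: 44.3
gripper_force: 61.6
```

Emit:
move_arm(
  steps=[
    [0, 0, 0, 0, 0, 0, 0.03],
    [0, 0, 0, 0, 0, 0, 0.03],
    [0, 0, 0, 0, 0, 0, 0.03],
  ],
)

```text
clock: 15.55
eef_pos: [597.7, -0.9, 182.2]
tool_rot: [-3.141, -0.0, 1.572]
force: [-0.2, -0.4, -0.9]
width: 44.1
gripper_force: 61.6
```

Emit:
move_arm(
  steps=[
    [0, 0, 0, 0.002, -0.001, -0.03, 0.03],
    [0, 0, 0, 0, 0, -0.025, 0.03],
    [0, 0, 0, 0, 0, -0.02, 0.03],
    [0, 0, 0, 0, 0, -0.015, 0.03],
    [0, 0, 0, 0, 0, 0, 0.03],
  ],
)

```text
clock: 16.05
eef_pos: [599.0, -2.4, 90.6]
tool_rot: [-3.138, 0.0, 1.571]
force: [-0.6, -0.1, -0.9]
width: 44.3
gripper_force: 61.6
```

Emit:
move_arm(
  steps=[
    [0, 0, 0, 0, 0, -0.01, 0.03],
    [0, 0, 0, 0, 0, -0.01, 0.03],
    [0, 0, 0, 0, 0, -0.007, 0.03],
    [0, 0, 0, 0, 0, 0, 0.03],
    [0, 0, 0, 0, 0, -0.002, 0.03],
  ],
)

```text
clock: 16.55
eef_pos: [601.1, -2.6, 63.5]
tool_rot: [3.141, -0.0, 1.571]
force: [-0.1, 0.5, -0.7]
width: 44.4
gripper_force: 61.6
```

Emit:
move_arm(
  steps=[
    [0, 0, 0, 0, 0, 0, 0.085],
    [0, 0, 0, 0, 0, 0, 0.085],
    [0, 0, 0, 0, 0, 0, 0.085],
    [0, 0, 0, 0, 0, 0, 0.085],
  ],
)

```text
clock: 16.95
eef_pos: [601.0, -2.6, 63.6]
tool_rot: [3.141, -0.0, 1.571]
force: [-0.2, 0.3, -0.8]
width: 85.2
gripper_force: 0.0
```

Emit:
move_arm(
  steps=[
    [0, 0, 0, 0, 0, 0.025, 0.085],
    [0, 0, 0, 0, 0, 0.04, 0.085],
    [0, 0, 0, 0, 0, 0.04, 0.085],
    [0, 0, 0, 0, 0, 0.025, 0.085],
    [0, 0, 0, 0, 0, 0, 0.085],
  ],
)

```text
clock: 17.45
eef_pos: [603.5, -2.3, 197.7]
tool_rot: [3.133, -0.0, 1.571]
force: [0.6, -0.2, 0.1]
width: 84.8
gripper_force: 0.0
```

Emit:
move_arm(
  steps=[
    [0, 0, 0, -0.018, 0.038, 0, 0.085],
    [0, 0, 0, -0.018, 0.038, 0, 0.085],
    [0, 0, 0, -0.018, 0.038, 0, 0.085],
    [0, 0, 0, -0.018, 0.038, 0, 0.085],
    [0, 0, 0, -0.018, 0.038, 0, 0.085],
  ],
)

```text
clock: 17.95
eef_pos: [509.4, 188.5, 192.5]
tool_rot: [-3.14, 0.0, 1.571]
force: [-0.1, 0.3, -0.2]
width: 85.1
gripper_force: 0.0
```

Emit:
move_arm(
  steps=[
    [0, 0, 0, -0.018, 0.04, 0, 0.085],
    [0, 0, 0, -0.017, 0.04, 0, 0.085],
    [0, 0, 0, 0, 0, 0, 0.085],
    [0, 0, 0, 0, 0, 0, 0.085],
    [0, 0, 0, 0, 0, 0, 0.085],
  ],
)

```text
clock: 18.45
eef_pos: [476.1, 265.8, 192.7]
tool_rot: [-3.141, 0.002, 1.569]
force: [-0.3, -0.4, 0.3]
width: 84.8
gripper_force: 0.0
```

```bash
python3 - <<'E'
from h import *
im,P=cloud("wrist")
print(centre(P,(475,268),70,100))
s=telemetry.read_state();print(s["eef_pos"],s["tool_rot"],s["width"])
im,P=cloud("top"); print(centre(P,(600,-2),80,125,30),centre(P,(601,67),80,125,30),centre(P,(602,135),80,125,30))
E
```

```text
(((472.844482421875, 270.80731201171875), 23.037580490112305), array([473. , 272.8]), 1513, np.float64(93.0))
[476.36683207 265.51193139 192.80220544] [-3.14118215e+00  1.47084350e-03  1.56829447e+00] 85.16780837337592
(((600.8429565429688, -3.8397574424743652), 22.87483024597168), array([600.2,  -3.9]), 252, np.float64(116.0)) (((601.235107421875, 68.04342651367188), 22.97810935974121), array([600.7,  67.5]), 251, np.float64(115.0)) (((601.8161010742188, 134.85853576660156), 23.142242431640625), array([601.3, 133.7]), 269, np.float64(114.0))
```

Emit:
move_arm(
  steps=[
    [0, 0, 0, -0.002, 0.004, -0.02, 0.085],
    [0, 0, 0, 0, 0, -0.035, 0.085],
    [0, 0, 0, 0, 0, -0.035, 0.085],
    [0, 0, 0, 0, 0, -0.035, 0.085],
    [0, 0, 0, 0, 0, -0.0255, 0.085],
  ],
)

```text
clock: 19.05
eef_pos: [473.8, 269.4, 40.7]
tool_rot: [-3.14, 0.002, 1.568]
force: [0.5, -1.0, -0.5]
width: 84.8
gripper_force: 0.0
```

Emit:
move_arm(
  steps=[
    [0, 0, 0, 0, 0, 0, 0.085],
    [0, 0, 0, 0, 0, 0, 0.03],
    [0, 0, 0, 0, 0, 0, 0.03],
    [0, 0, 0, 0, 0, 0, 0.03],
    [0, 0, 0, 0, 0, 0, 0.03],
  ],
)

```text
clock: 19.55
eef_pos: [474.9, 271.9, 44.6]
tool_rot: [3.139, -0.001, 1.57]
force: [-0.6, -1.1, 6.4]
width: 45.0
gripper_force: 60.4
```

Emit:
move_arm(
  steps=[
    [0, 0, 0, 0, 0, 0.03, 0.03],
    [0, 0, 0, 0, 0, 0.04, 0.03],
    [0, 0, 0, 0, 0, 0.04, 0.03],
    [0, 0, 0, 0, 0, 0.03, 0.03],
    [0, 0, 0, 0.007, -0.018, 0, 0.03],
  ],
)

```text
clock: 20.05
eef_pos: [482.4, 258.1, 188.3]
tool_rot: [3.133, -0.008, 1.575]
force: [0.5, 0.3, -0.7]
width: 45.0
gripper_force: 61.4
```

Emit:
move_arm(
  steps=[
    [0, 0, 0, 0.013, -0.036, 0, 0.03],
    [0, 0, 0, 0.013, -0.036, 0, 0.03],
    [0, 0, 0, 0.013, -0.036, 0, 0.03],
    [0, 0, 0, 0.013, -0.036, 0, 0.03],
    [0, 0, 0, 0.013, -0.036, 0, 0.03],
  ],
)

```text
clock: 20.55
eef_pos: [546.3, 71.8, 183.7]
tool_rot: [3.14, -0.0, 1.571]
force: [0.5, 1.0, -0.3]
width: 45.2
gripper_force: 61.3
```

Emit:
move_arm(
  steps=[
    [0, 0, 0, 0.013, -0.036, 0, 0.03],
    [0, 0, 0, 0.013, -0.036, 0, 0.03],
    [0, 0, 0, 0.013, -0.036, 0, 0.03],
    [0, 0, 0, 0.013, -0.033, 0, 0.03],
    [0, 0, 0, 0, 0, 0, 0.03],
  ],
)

```text
clock: 21.05
eef_pos: [599.0, -75.3, 183.3]
tool_rot: [3.139, 0.005, 1.562]
force: [-0.5, -0.2, -1.0]
width: 45.2
gripper_force: 61.3
```

Emit:
move_arm(
  steps=[
    [0, 0, 0, 0, 0, 0, 0.03],
    [0, 0, 0, 0, 0, 0, 0.03],
    [0, 0, 0, 0, 0, 0, 0.03],
  ],
)

```text
clock: 21.35
eef_pos: [597.5, -65.8, 183.2]
tool_rot: [3.141, -0.001, 1.573]
force: [-0.0, 0.7, -1.1]
width: 45.3
gripper_force: 61.3
```

Emit:
move_arm(
  steps=[
    [0, 0, 0, 0.0015, -0.002, -0.03, 0.03],
    [0, 0, 0, 0, 0, -0.025, 0.03],
    [0, 0, 0, 0, 0, -0.02, 0.03],
    [0, 0, 0, 0, 0, -0.015, 0.03],
    [0, 0, 0, 0, 0, 0, 0.03],
  ],
)

```text
clock: 21.85
eef_pos: [597.8, -68.6, 91.0]
tool_rot: [-3.138, -0.001, 1.572]
force: [0.1, 0.3, 0.1]
width: 44.8
gripper_force: 61.4
```

Emit:
move_arm(
  steps=[
    [0, 0, 0, 0, 0, -0.01, 0.03],
    [0, 0, 0, 0, 0, -0.01, 0.03],
    [0, 0, 0, 0, 0, -0.007, 0.03],
    [0, 0, 0, 0, 0, 0, 0.03],
    [0, 0, 0, 0, 0, -0.002, 0.03],
  ],
)

```text
clock: 22.35
eef_pos: [599.6, -69.6, 64.0]
tool_rot: [3.141, -0.0, 1.571]
force: [-0.2, -0.6, -0.7]
width: 45.0
gripper_force: 61.4
```

Emit:
move_arm(
  steps=[
    [0, 0, 0, 0, 0, 0, 0.085],
    [0, 0, 0, 0, 0, 0, 0.085],
    [0, 0, 0, 0, 0, 0, 0.085],
    [0, 0, 0, 0, 0, 0, 0.085],
  ],
)

```text
clock: 22.75
eef_pos: [599.5, -69.6, 64.1]
tool_rot: [3.141, 0.0, 1.571]
force: [0.3, 0.1, -0.2]
width: 84.8
gripper_force: 0.0
```

Emit:
move_arm(
  steps=[
    [0, 0, 0, 0, 0, 0.025, 0.085],
    [0, 0, 0, 0, 0, 0.04, 0.085],
    [0, 0, 0, 0, 0, 0.04, 0.085],
    [0, 0, 0, 0, 0, 0.025, 0.085],
    [0, 0, 0, 0, 0, 0, 0.085],
  ],
)

```text
clock: 23.25
eef_pos: [602.1, -69.6, 198.2]
tool_rot: [3.133, 0.001, 1.571]
force: [0.6, 0.3, -0.5]
width: 84.8
gripper_force: 0.0
```

Emit:
move_arm(
  steps=[
    [0, 0, 0, -0.03, -0.03, 0, 0.085],
    [0, 0, 0, -0.03, -0.03, 0, 0.085],
    [0, 0, 0, -0.03, -0.03, 0, 0.085],
    [0, 0, 0, -0.03, -0.03, 0, 0.085],
    [0, 0, 0, 0, 0, 0, 0.085],
  ],
)

```text
clock: 23.75
eef_pos: [473.3, -195.0, 192.6]
tool_rot: [-3.135, 0.002, 1.562]
force: [0.5, -0.7, 1.2]
width: 85.0
gripper_force: 0.0
```

```bash
python3 - <<'E'
from h import *
im,P=cloud("top"); a=im[130:290,100:400]
for y in(-69,-2,67,135): print(centre(P,(600,y),80,125,30))
im,P=cloud("side"); b=im[100:340,130:430]
cv2.imwrite("pics/end.png",cv2.resize(np.vstack([a,b]),None,fx=1.5,fy=1.5))
E
```

```text
(((598.6583862304688, -71.36517333984375), 23.302032470703125), array([597.4, -70.5]), 258, np.float64(116.0))
(((601.2872314453125, -3.6648693084716797), 23.239038467407227), array([600.1,  -3.8]), 252, np.float64(115.0))
(((601.1300048828125, 68.3133316040039), 23.01754379272461), array([600.5,  67.7]), 255, np.float64(115.0))
(((601.8147583007812, 134.505615234375), 23.10564613342285), array([601.1, 133.7]), 270, np.float64(115.0))
```

View pics/end.png

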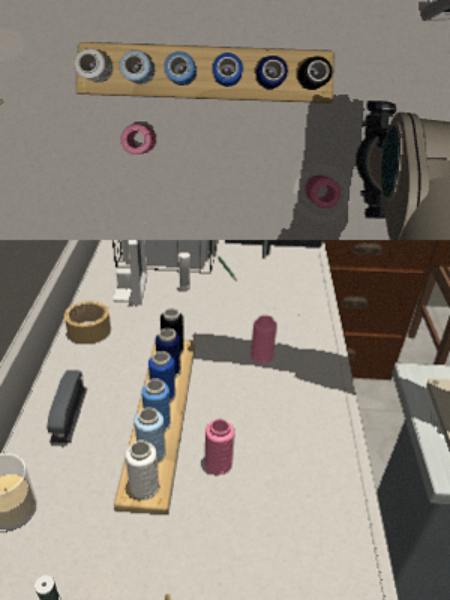

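The picture shows the row white, pale, sky, royal, navy, black at (93..317, 65..72). All six are upright and level, and the gripper is clear of them.

```bash
python3 -c "
from h import *
print(ctrl.finish_job())"
```

```text
the job is handed in; nothing more can be done
None
```

I handed the job in: the four blue tubes stand upright and fully down on the pins between white and black, in the order pale, sky, royal, navy, at about 24 s on the robot's clock.

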